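Lock the domed stake's holder

TASK

Lock the holder that the domed stake stands in: turn its castle nut clockwise until its pointer meets the index bar on the holder (tight), then a little further, to the first place where a pair of its slots lines up with the groove across the post. Then lay the locking key fully home in that groove, through the slots and centred on the post, and let go of it. Leave the square stake's nut and everything else on the bench as they are.

Things in the scene. Friction and masses are not known exactly. Their poses are not given: they have to be found in the camera images.
- holder_a: one of two identical dark cast-steel stake holders, fixed to the bench: a round boss (radius 62 mm) under the nut and a block 84 mm wide reaching 165 mm out along its +x, top 30 mm above the bench. Origin on the bench, on the axis of its post and nut; z up. A small raised index bar (5 mm wide, 6 mm tall) lies on the boss 46 to 61 mm from the axis, on the -y side
- seat_a (a point): centre of the place on holder_a's top (120 mm along its +x from the post's axis) where a stake stands
- groove_a (a point): centre of the floor of the cross groove in the top of holder_a's fixed dark steel post, 72 mm above the bench. The groove, 13 mm wide and 16 mm deep, open at both ends, runs along this point's x; its direction differs from start to start. The post's top is 33 mm across
- nut_a (a joint): turn of holder_a's castle nut (rad), growing clockwise seen from above (tightening), range -1.0 to 1.15; 0 when the pointer on its flange meets the holder's index bar, i.e. the nut is tight; negative is slack. Between 0 and the end of its range it lines up with the groove just once, somewhere from 0.25 to 0.8. It turns about the post's axis without rising, against a steady friction of 0.25 N m, and stays where it is left
- nut_a_top (a point): on the axis of holder_a's steel castle nut, level with its crown's top, 85 mm above the bench. Turns with the nut; its x runs along one of the three lines of slots (each 13 mm wide, open at the top), the others at 60 and 120 degrees to it. From the bench: round flange radius 33 mm at 30 to 38 mm, hexagon 54 mm across flats at 38 to 70 mm (flats face the slot directions; 62 mm across corners), crown of six teeth (18 to 27 mm from the axis) at 70 to 85 mm
- nut_a_pointer (a point): tip of the small pointer on the nut's flange, 47 mm from the axis, 38 mm above the bench; it lies on the nut's -y side
- holder_b: one of two identical dark cast-steel stake holders, fixed to the bench: a round boss (radius 62 mm) under the nut and a block 84 mm wide reaching 165 mm out along its +x, top 30 mm above the bench. Origin on the bench, on the axis of its post and nut; z up. A small raised index bar (5 mm wide, 6 mm tall) lies on the boss 46 to 61 mm from the axis, on the -y side
- seat_b (a point): centre of the place on holder_b's top (120 mm along its +x from the post's axis) where a stake stands
- groove_b (a point): centre of the floor of the cross groove in the top of holder_b's fixed dark steel post, 72 mm above the bench. The groove, 13 mm wide and 16 mm deep, open at both ends, runs along this point's x; its direction differs from start to start. The post's top is 33 mm across
- nut_b (a joint): turn of holder_b's castle nut (rad), growing clockwise seen from above (tightening), range -1.0 to 1.15; 0 when the pointer on its flange meets the holder's index bar, i.e. the nut is tight; negative is slack. Between 0 and the end of its range it lines up with the groove just once, somewhere from 0.25 to 0.8. It turns about the post's axis without rising, against a steady friction of 0.25 N m, and stays where it is left
- nut_b_top (a point): on the axis of holder_b's steel castle nut, level with its crown's top, 85 mm above the bench. Turns with the nut; its x runs along one of the three lines of slots (each 13 mm wide, open at the top), the others at 60 and 120 degrees to it. From the bench: round flange radius 33 mm at 30 to 38 mm, hexagon 54 mm across flats at 38 to 70 mm (flats face the slot directions; 62 mm across corners), crown of six teeth (18 to 27 mm from the axis) at 70 to 85 mm
- nut_b_pointer (a point): tip of the small pointer on the nut's flange, 47 mm from the axis, 38 mm above the bench; it lies on the nut's -y side
- dome_stake: steel forming stake with a round, domed head 64 mm across, standing fixed in one of the holders, top 100 mm above the bench. Origin at the centre of its foot
- square_stake: steel forming stake with a flat square head 56 x 56 mm, standing fixed in the other holder, top 100 mm above the bench. Origin at the centre of its foot
- key: loose steel locking key, 0.13 kg: a bar 100 mm long (its x) by 9 mm thick (y) by 16 mm tall, with an upright grip tab 36 mm long by 9 mm thick in its middle, up to 52 mm above its underside. Origin at the centre of the bar's underside, z up. Starts standing upright in the key rest's slot. Laid home, its underside is on the floor of a post's groove and the bar passes through two opposite slots of the nut
- key_rest: fixed pale wooden block 74 x 44 mm, 18 mm tall, with a 12 mm wide slot along its x whose floor is 6 mm above the bench; the key stands in it. Origin at the centre of its underside
- bottle: white plastic bottle, 48 mm across, 160 mm tall, upright; loose, a bystander. Origin at the underside's centre, z up
- jar: amber jar with a steel lid, 52 mm across, 140 mm tall, upright; loose, a bystander. Origin at the underside's centre, z up
- tin: low round aluminium tin, 62 mm across, 32 mm tall; loose, a bystander. Origin at the underside's centre, z up
- tool_cup: dark steel cup of files, 76 mm across, cup 95 mm and files up to 195 mm tall (leaning out to 36 mm from the axis); loose, a bystander. Origin at the underside's centre, z up
- hammer: hammer 240 mm long lying along its x, about 40 mm tall; loose, a bystander. Origin at the underside's centre, z up
- pliers: black-handled pliers 160 mm long lying flat along their x (x from -92 to +68 mm), 60 mm wide, 16 mm tall; loose, a bystander. Origin at the underside's centre, z up
- oilstone: grey stone block 150 x 50 x 25 mm, long along its x; loose, a bystander. Origin at the underside's centre, z up
- file: file with a wooden handle, 235 mm long lying along its x, 26 mm tall; loose, a bystander. Origin at the underside's centre, z up
Not all that is in view belongs to the job. What is shaped like the holder_a but orange is not meant.

How it is judged (in metres and radians):
On the way, in this order (a step that is already met when the one before it is completed fails the run):
1. the domed stake's nut is turned tight: its pointer has reached the index bar (((horizontal distance between dome_stake and seat_a below 0.03 m and value of joint nut_a above 0 rad) or (horizontal distance between dome_stake and seat_b below 0.03 m and value of joint nut_b above 0 rad))).
2. that nut is turned further until a pair of slots lines up with the post's groove (within 0.10 rad) (((horizontal distance between dome_stake and seat_a below 0.03 m and value of joint nut_a above 0 rad and (angle between the x axis of nut_a_top and the x axis of groove_a, either way round below 0.1 rad or angle between the x axis of nut_a_top and the x axis of groove_a, either way round between 0.947 and 1.147 rad)) or (horizontal distance between dome_stake and seat_b below 0.03 m and value of joint nut_b above 0 rad and (angle between the x axis of nut_b_top and the x axis of groove_b, either way round below 0.1 rad or angle between the x axis of nut_b_top and the x axis of groove_b, either way round between 0.947 and 1.147 rad)))), for 0.2 s.
At the end, for the whole second after the job is handed in: The domed stake's nut is tight (joint above 0) with a pair of slots within 0.10 rad of the post's groove; the key is at rest in that groove, within 12 mm of the post's axis, 4 mm of the groove floor's height, 0.12 rad of the groove's line and 0.1 rad of upright (((horizontal distance between dome_stake and seat_a below 0.03 m and value of joint nut_a above 0 rad and (angle between the x axis of nut_a_top and the x axis of groove_a, either way round below 0.1 rad or angle between the x axis of nut_a_top and the x axis of groove_a, either way round between 0.947 and 1.147 rad) and horizontal distance between key and groove_a below 0.012 m and z of key in the frame of groove_a between -0.004 and 0.004 m and angle between the x axis of key and the x axis of groove_a, either way round below 0.12 rad and angle between key's own z axis and vertical below 0.1 rad and linear speed of key below 0.01 m/s) or (horizontal distance between dome_stake and seat_b below 0.03 m and value of joint nut_b above 0 rad and (angle between the x axis of nut_b_top and the x axis of groove_b, either way round below 0.1 rad or angle between the x axis of nut_b_top and the x axis of groove_b, either way round between 0.947 and 1.147 rad) and horizontal distance between key and groove_b below 0.012 m and z of key in the frame of groove_b between -0.004 and 0.004 m and angle between the x axis of key and the x axis of groove_b, either way round below 0.12 rad and angle between key's own z axis and vertical below 0.1 rad and linear speed of key below 0.01 m/s))); the robot touches nothing.
It fails at once if the nut of the square stake's holder is turned ((horizontal distance between dome_stake and seat_a below 0.03 m and distance of nut_b_pointer from where it was at the start of the episode above 0.006 m) or (horizontal distance between dome_stake and seat_b below 0.03 m and distance of nut_a_pointer from where it was at the start of the episode above 0.006 m)).
It fails at once if a bystander is pushed more than 30 mm (distance of any of bottle, jar, tin, tool_cup, hammer, pliers, oilstone, file from where it was at the start of the episode above 0.03 m).
It also fails if it takes over 72 s, if anything falls off the work surface, if the arm or the gripper's body presses on something with over 40 N, if the wrist force passes 120 N, or if a joint passes its speed limit or range.

ROBOT

A 7-joint arm with a two-finger parallel gripper is mounted at the origin on the work surface. World frame = base frame: x ahead of the robot, y to its left, z up, the work surface at z = 0. Lengths are in mm, angles in rad, forces in N, time in s.
With the tool pointing down it reaches from about 400 to 850 mm from the base axis. Payload 10.4 kg.
Tool frame: the origin (TCP) lies at the very end of the fingers, on their centre line; the grasp point (between the pads) lies 19 mm behind it; z points along the fingers, y is the line along which they close (so a half turn about z gives the same grasp; the last joint's range is limited). The gripper opens to 85 mm and grips with 20 to 120 N. Pads are 22 mm wide; open, the fingers measure 114 mm over their backs; the gripper's body (76 mm by 85 mm) begins 54 mm behind the grasp point. The pads swing forward as they close: fully open they stand 13 mm farther back than shut.
Start: joints at [-1.345, 0.332, -0.065, 1.46, 0.022, 1.35, -0.088], TCP at [153.886, 605.783, 209.338] pointing down, gripper open.
Joint ranges: [-2.6, 2.6], [-0.5, 2.12], [-1.47, 1.34], [0.16, 2.42], [-1.27, 4.41], [0.06, 2.06], [-2.6, 2.6]. Speed limits (rad/s): [2.22, 2.22, 2.79, 2.79, 3.14, 3.14, 3.14].

INTERFACE

Orientations are given as a 3x3 rotation matrix whose columns are the frame's x, y, z axes.
In Python, from station import get_state, eyes, finish_job, trace gives the robot as it stands.
- The arm moves only by the tool jog_arm, never from a script. Its argument "deltas" is a list of rows, each a list of 5 numbers: the closure in counts, from 0 (fully open) to 255 (shut), then the shift along the tool's x, y, z in m, then the turn about the tool's z in degrees. A call has 1 to 20 rows; each row is the pose to reach, as a shift and turn from the pose commanded when the call began, along the tool's axes at that moment; what a row does not reach only later rows make up. A row lasts 1/12 s, in which the tool goes at most 41.7 mm and 7.16 degrees, less where a joint would pass 70% of its speed; a pose out of reach is approached as far as the arm can. A call with a gripper value outside its range is refused whole. The fingers move at their own pace and stop on an object; the grip force is fixed at half the most. Time passes only in rows, so rows that repeat a pose let the fingers close. It gives the time, the measured TCP pose, the force, the opening and the grip force at its end, in the units of the state.
- get_state(): the state, without advancing time (a new reading comes with each control period).
- eyes.snapshot(name): name is "scene" or "side" or "wrist"; returns a dict with "pixels" (480x640x3 uint8, red, green, blue), "depth" (480x640 float32, mm along the optical axis (not along the pixel's ray), 0 where there is no reading), "vfov" (degrees; the focal length in pixels is half the picture's height over the tangent of half this angle, whatever the lens; pixels are square), "cx", "cy" (the principal point, pixels), "xyz" and "attitude" of the camera in the world. Camera axes: x right, y down, z forward; pixel columns grow to the right and rows downward; lengths in mm; the calibration is good to about 2 mm. A picture is of the moment at which its call begins.
- finish_job(): hands the job in; it is judged then, once.
Trained networks look in the newest picture that a camera, given by its name, has taken for a name from the list of things; names that differ only in an ending like _2 or _b are one class to them, and where a whole thing is asked for, a point or a joint stands for the part that bears it (a point fixed in the world has none). Each returns a list of dicts, best first, with "conf" (0 to 1); they miss things now and then, are a little off and sometimes report something else, mostly with a low value. They report only what shows in the picture. A call takes as long as a camera call. They do not tell look-alikes from the thing itself.
- trace(camera, label): "region" (480x640 bool, what is visible of it) and "box" ([left, top, right, bottom] in pixels, round what is visible of it).
The state is a dict: "t": time; "q": joint angles; "dq": joint speeds; "tau": joint torques, N m; "ee_pos": TCP position; "tcp_rot": TCP orientation; "wrist_force": force on the tool from outside, world axes, zero at the start; "ft_torque": the same for the moment, N m; "opening": finger opening in mm; "grasp_force": force on a finger pad.
Only numpy, scipy, OpenCV 4.12 (cv2) and the standard library are available. Lean on these libraries where they do the work, as an engineer would, in place of code of your own. Each camera call takes 0.05 s, during which the arm holds its last target. There are 200 camera calls.

## Working session

There is one attempt and no reset: what is moved stays moved. The work goes in short steps, Python scripts to look and compute and a tool call to move; the robot and the scene stay as the last step left them, time stands still between calls to the robot, and variables do not carry over. Pictures are saved under pics/ and viewed, at most 10 in all, crops included, and the job is handed in when it is done.

Besides the shell and the picture viewer there is one more tool, called after "Call:" as name([rows], argument=value, ...), one row to a line, values as JSON. jog_arm: Moves the arm, as the interface text tells. Its arguments: {"type":"object","properties":{"deltas":{"type":"array"}},"required":["deltas"]}

```bash
mkdir -p pics
cat > h.py <<'E'
import numpy as np,cv2
from station import get_state,eyes,finish_job,trace
def snap(n):
    s=eyes.snapshot(n); d=s["depth"].astype(float); f=240/np.tan(np.radians(s["vfov"])/2)
    v,u=np.mgrid[:480,:640]; P=np.dstack([(u-s["cx"])/f*d,(v-s["cy"])/f*d,d])@np.array(s["attitude"]).T+np.array(s["xyz"])
    P[d==0]=np.nan; return s,P,f
def save(name,im,box=None,k=1):
    if box: l,t,r,b=box; im=im[t:b,l:r]
    cv2.imwrite("pics/"+name,cv2.resize(im[:,:,::-1],None,fx=k,fy=k,interpolation=cv2.INTER_CUBIC))
E
python3 - <<'E'
from h import *
S=[]
for n in("scene","side"):
    s,P,f=snap(n); S.append(s["pixels"]); np.savez(n,P=P,im=s["pixels"]); print(n,s["xyz"],np.round(s["attitude"],3).tolist(),f)
    for l in["dome_stake","square_stake","nut_a","holder_a","key","key_rest","bottle","jar","tin","tool_cup","hammer","pliers","oilstone","file"]:
        for r in trace(n,l)[:3]:
            print(l,round(r["conf"],2),np.round(r["box"]).tolist(),np.round(np.nanmedian(P[r["region"]],0)))
    save(n+".png",s["pixels"],None,1.25)
print(get_state())
E
```

```text
scene [1018.24802185 -483.72024503  986.46363507] [[0.653, 0.577, -0.49], [0.757, -0.509, 0.41], [-0.013, -0.639, -0.769]] 485.7225722652699
dome_stake 0.98 [424.0, 210.0, 450.0, 234.0] [586. 260.  86.]
dome_stake 0.53 [170.0, 318.0, 203.0, 369.0] [ 470. -392.   91.]
square_stake 0.81 [241.0, 329.0, 278.0, 371.0] [ 585. -286.   99.]
square_stake 0.36 [425.0, 149.0, 454.0, 198.0] [476. 392.  87.]
nut_a 0.65 [391.0, 182.0, 419.0, 213.0] [470. 272.  59.]
nut_a 0.59 [225.0, 296.0, 255.0, 336.0] [ 477. -269.   66.]
holder_a 0.84 [345.0, 120.0, 400.0, 174.0] [213. 394.  28.]
holder_a 0.7 [381.0, 190.0, 458.0, 257.0] [525. 252.  28.]
key 0.75 [296.0, 250.0, 336.0, 267.0] [440. -18.  25.]
key 0.17 [471.0, 139.0, 517.0, 209.0] [591. 467.  83.]
key_rest 0.65 [299.0, 253.0, 329.0, 273.0] [448. -29.  16.]
jar 0.92 [426.0, 146.0, 455.0, 197.0] [477. 392.  90.]
jar 0.68 [424.0, 280.0, 492.0, 336.0] [760. 125.  17.]
jar 0.37 [361.0, 317.0, 391.0, 342.0] [684. -46.  31.]
tin 0.71 [362.0, 318.0, 390.0, 345.0] [684. -45.  31.]
tin 0.53 [393.0, 182.0, 416.0, 213.0] [471. 272.  60.]
tool_cup 0.97 [473.0
[... 2173 characters left out ...]
53e-04,  9.83904044e-04, -2.72761403e-04,  4.37631553e-04,
       -3.18709637e-04,  1.80219742e-06, -5.10202919e-04]), 'tau': array([ 1.22817784e-05, -6.25223279e+01,  4.89607535e-02, -3.91822922e+01,
        1.64082617e-02,  1.89515442e-03,  1.03380114e-05]), 'ee_pos': array([153.88227719, 605.79295686, 209.35250074]), 'tcp_rot': array([[-9.69215457e-01,  2.46214131e-01,  1.90585362e-05],
       [ 2.46214131e-01,  9.69215448e-01,  1.26304933e-04],
       [ 1.26262317e-05,  1.27109175e-04, -9.99999992e-01]]), 'wrist_force': array([ 0.72061936,  0.44468112, -0.13041304]), 'ft_torque': array([-7.23378036e-05,  2.71071979e-02,  7.35096688e-03]), 'grasp_force': 0.0, 'opening': 85.34033020853904}
```

View pics/scene.png

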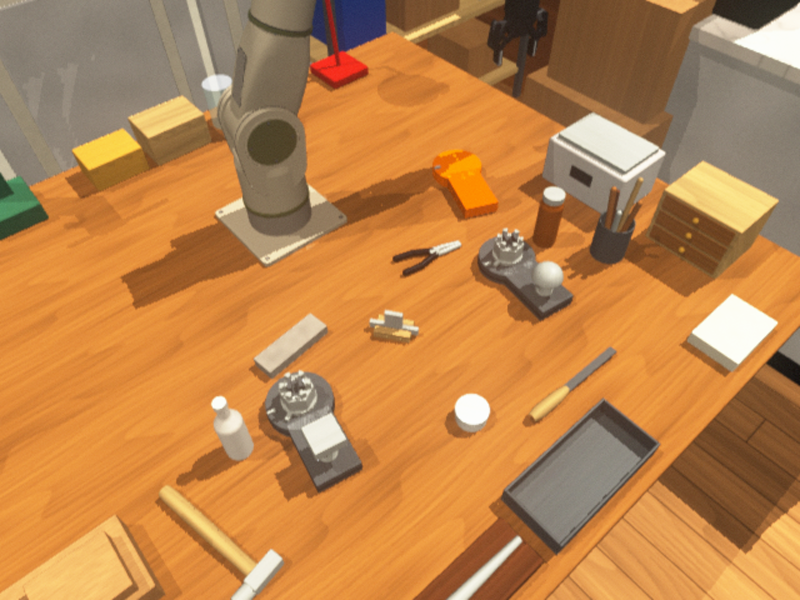

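Run:
```python
from h import *
a=np.load("scene.npz")["im"];b=np.load("side.npz")["im"]
def c(im,l,t): return cv2.resize(im[t:t+90,l:l+120],(400,300),interpolation=cv2.INTER_CUBIC)
save("crops.png",np.vstack([np.hstack([c(a,350,165),c(b,230,135)]),np.hstack([c(a,195,280),c(b,265,220)])]))
```

```text
(no output)
```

View pics/crops.png

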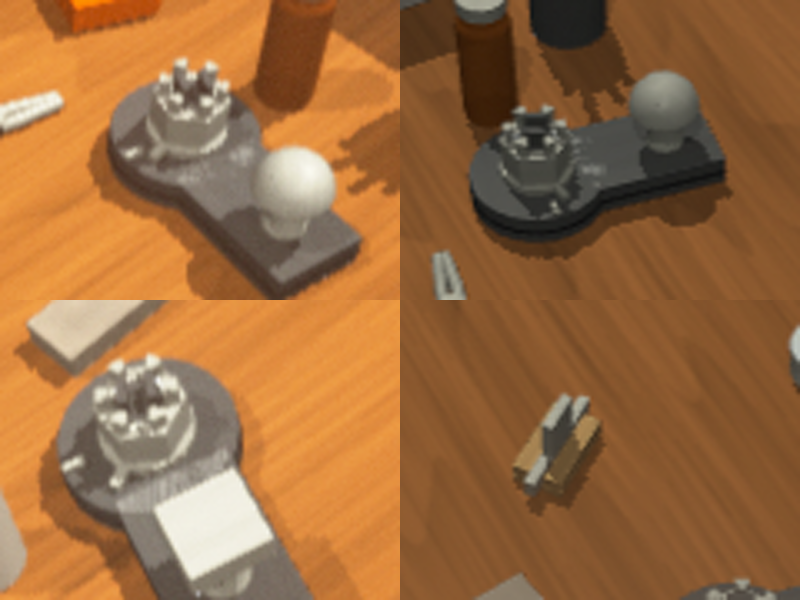

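The candidates are nut A at scene px (407,197) next to the round dome (437,222), the nut at (240,316) next to the square stake, and an orange decoy at (372,147). The crop's top row shows the dark holder with the round domed head, so that is the one meant. Its pointer sits on the slack side of the index bar.

```bash
cat >> h.py <<'E'
def go(x,y,z,yaw=None):
    "delta in tool axes to world target; yaw = world angle(deg) wanted for tool y (closing line), mod 180"
    s=get_state(); R=s["tcp_rot"]; d=R.T@(np.array([x,y,z])-s["ee_pos"])
    a=np.degrees(np.arctan2(R[1,1],R[0,1])); t=0
    if yaw is not None: t=-((yaw-a+90)%180-90)   # tool z down: + turn = clockwise from above
    print("d(m)",np.round(d/1000,4),"turn",round(t,2),"ylineyaw",round(a,2),"q7",round(s["q"][6],2),"t",round(s["t"],2))
E
python3 - <<'E'
from h import *
for n in("scene","side"):
    P=np.load(n+".npz")["P"].reshape(-1,3)
    for c in((462,272),(462,-270)):
        m=(np.hypot(P[:,0]-c[0],P[:,1]-c[1])<90)&(P[:,2]>24)&(P[:,2]<34)
        t=(np.hypot(P[:,0]-c[0],P[:,1]-c[1])<45)&(P[:,2]>72)&(P[:,2]<100)
        print(n,c,m.sum(),t.sum(),P[t].min(0),P[t].max(0),P[m].min(0),P[m].max(0))
s,P,f=snap("wrist"); st=get_state(); print(s["xyz"],st["tcp_rot"].T@(s["xyz"]-st["ee_pos"]),np.round(st["tcp_rot"].T@s["attitude"],3),f)
go(465,272,209)
E
```

```text
scene (462, 272) 891 196 [434.80012804 258.53042764  72.00206297] [488.94224141 315.04781945  88.87396933] [397.52228643 225.33291259  24.01498517] [551.86764529 350.03878103  33.95620932]
scene (462, -270) 1301 282 [ 430.41522065 -287.72872217   72.02204211] [ 489.72451512 -236.19946156   92.11146858] [ 372.9606346  -324.13844372   24.12615094] [ 546.04321815 -200.92968031   33.99752192]
side (462, 272) 680 149 [431.03792973 257.200642    72.50941893] [484.76879081 315.5548272   89.70013724] [396.60857615 223.96725351  24.00427125] [551.26102086 347.16141316  33.95152869]
side (462, -270) 1332 234 [ 430.31737627 -291.50153548   72.04398552] [ 486.79907132 -236.63296324   91.16196056] [ 395.25341426 -325.5578       24.00898413] [ 551.27681133 -201.19979578   33.98758687]
[ 76.95374474 624.86108244 374.11576986] [  79.28713178   -0.43106833 -164.80654193] [[-0.    -0.951 -0.309]
 [ 1.    -0.     0.   ]
 [-0.    -0.309  0.951]] 421.38813789952644
d(m) [-3.837e-01 -2.469e-01  3.000e-04] turn 0 ylineyaw 75.74 q7 -0.09 t 1.55
```

Call:
jog_arm([
  [0,-0.03,-0.02,0,0],
  [0,-0.06,-0.04,0,0],
  [0,-0.09,-0.057,0,0],
  [0,-0.12,-0.075,0,0],
  [0,-0.15,-0.095,0,0],
  [0,-0.18,-0.113,0,0],
  [0,-0.21,-0.132,0,0],
  [0,-0.24,-0.15,0,0],
  [0,-0.27,-0.17,0,0],
  [0,-0.3,-0.188,0,0],
  [0,-0.33,-0.206,0,0],
  [0,-0.36,-0.225,0,0],
  [0,-0.375,-0.235,0,0],
  [0,-0.375,-0.235,0,0],
  [0,-0.375,-0.235,0,0],
  [0,-0.375,-0.235,0,0],
])

```text
t: 2.88
ee_pos: [458.8, 286.5, 209.3]
tcp_rot: [[-0.969, 0.245, -0.0], [0.245, 0.969, 0.0], [0.0, 0.0, -1.0]]
wrist_force: [0.3, -0.3, 1.0]
opening: 85.5
grasp_force: 0.0
```

Run:
```python
from h import *
s,P,f=snap("wrist"); np.savez("w1",P=P,im=s["pixels"]); save("w1.png",s["pixels"],None,1.25); st=get_state(); print(st["ee_pos"],st["q"])
np.savez("w1c",xyz=s["xyz"],att=s["attitude"],c=[s["cx"],s["cy"]],f=f)
```

```text
[458.61687996 286.90243962 209.31542739] [-0.84688424  0.14259065  0.22561823  1.69737427 -0.03356156  1.3052904
  0.70924838]
```

View pics/w1.png

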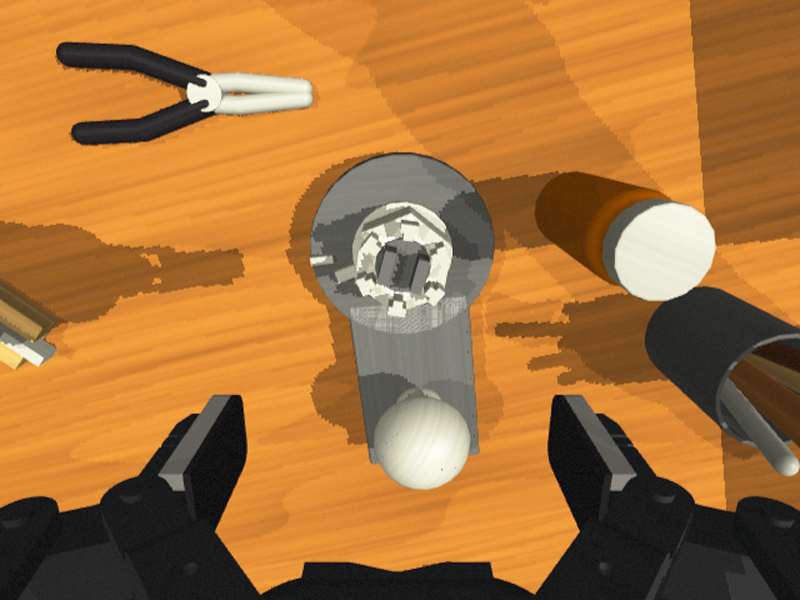

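The nut (px 402,255 in the 800×600 view) is seen from above, with the index bar at (322,260) and the pointer at (345,272). I'll rectify this to measure it.

```bash
cat >> h.py <<'E'
def ortho(s,P,f,c,z,half=70,n=280):
    "top-down picture of plane z round c, 4 px/mm at half=35..; x right,y up"
    g=np.linspace(-half,half,n); X,Y=np.meshgrid(c[0]+g,c[1]-g)
    W=np.dstack([X,Y,np.full_like(X,z)])-np.array(s["xyz"]); C=W@np.array(s["attitude"])
    return cv2.remap(s["pixels"],(C[...,0]/C[...,2]*f+s["cx"]).astype(np.float32),(C[...,1]/C[...,2]*f+s["cy"]).astype(np.float32),cv2.INTER_CUBIC)
E
python3 - <<'E'
from h import *
from scipy.optimize import least_squares
d=np.load("w1.npz");P=d["P"];c=np.load("w1c.npz")
s=dict(pixels=d["im"],xyz=c["xyz"],attitude=c["att"],cx=c["c"][0],cy=c["c"][1]);f=float(c["f"])
Q=P.reshape(-1,3)
# boss circle: outline of points at z 26-33, left half (x<455) plus
m=(np.abs(Q[:,2]-30)<3)&(np.hypot(Q[:,0]-459,Q[:,1]-286)<75)
B=Q[m]; ang=np.degrees(np.arctan2(B[:,1]-286,B[:,0]-459)); pts=[]
for a in range(-180,180,5):
    k=np.abs(ang-a)<2.5
    if k.sum()>3 and not(-60<a<40): pts.append(B[k][np.argmax(np.hypot(B[k,0]-459,B[k,1]-286))])
pts=np.array(pts); r=least_squares(lambda p:np.hypot(pts[:,0]-p[0],pts[:,1]-p[1])-p[2],[459,286,62],loss="soft_l1").x; print("boss",r)
r=least_squares(lambda p:np.hypot(pts[:,0]-p[0],pts[:,1]-p[1])-62,[459,286],loss="soft_l1").x; print("boss62",r)
t=Q[(np.hypot(Q[:,0]-459,Q[:,1]-286)<40)&(np.abs(Q[:,2]-84)<4)]; print("crown",t.min(0),t.max(0),np.median(t,0))
for l in("dome_stake",):
    for q in trace("wrist",l)[:1]: D=P[q["region"]]; D=D[D[:,2]>60]; print(l,D.min(0),D.max(0))
c0=r[:2]
t=[cv2.resize(ortho(s,P,f,c0,z,h,280),(400,400)) for z,h in((85,35),(37,70))]
im=np.hstack(t)
save("o1.png",im)
E
```

```text
boss [459.15485968 289.55175198  61.49699949]
boss62 [459.59037178 289.47535044]
crown [432.38646792 262.3171198   80.03950043] [485.61716317 316.68915191  87.99870352] [458.23399853 293.11787871  85.29667432]
dome_stake [545.99546361 241.28241385  68.80973892] [604.0138285  304.16114833 101.51309376]
```

View pics/o1.png

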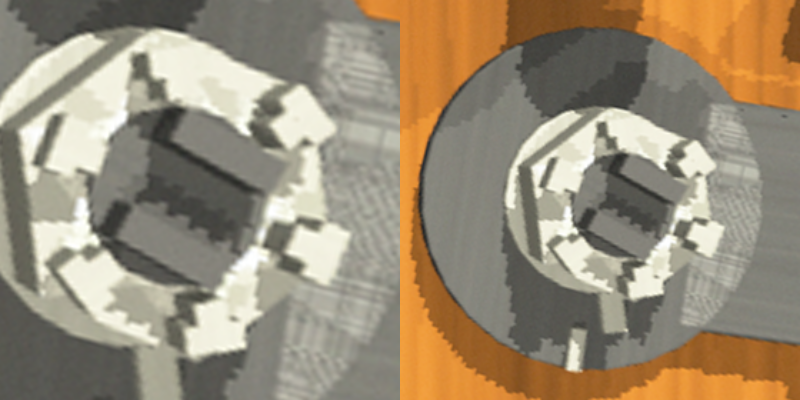

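Call:
jog_arm([
  [0,0,0.003,0.02,4],
  [0,0,0.003,0.05,8.8],
  [0,0,0.003,0.08,8.8],
  [0,0,0.003,0.1,8.8],
  [0,0,0.003,0.12,8.8],
  [0,0,0.003,0.135,8.8],
  [0,0,0.003,0.15,8.8],
  [0,0,0.003,0.16,8.8],
  [0,0,0.003,0.167,8.8],
  [0,0,0.003,0.167,8.8],
  [0,0,0.003,0.167,8.8],
])

```text
t: 3.9
ee_pos: [460.2, 289.0, 42.6]
tcp_rot: [[-0.92, 0.391, 0.0], [0.391, 0.92, 0.0], [0.0, 0.0, -1.0]]
wrist_force: [0.0, -0.5, -0.0]
opening: 85.6
grasp_force: 0.0
```

Call:
jog_arm([
  [100,0,0,0,0],
  [140,0,0,0,0],
  [140,0,0,0,0],
  [140,0,0,0,0],
  [140,0,0,0,0],
  [140,0,0,0,0],
  [140,0,0,0,0],
  [140,0,0,0,0],
])

```text
t: 4.57
ee_pos: [460.8, 289.3, 43.8]
tcp_rot: [[-0.92, 0.392, 0.001], [0.392, 0.92, 0.002], [-0.001, 0.002, -1.0]]
wrist_force: [-2.9, 0.2, 8.6]
opening: 50.1
grasp_force: 60.4
```

Call:
jog_arm([
  [140,0,0,0,3],
  [140,0,0,0,6],
  [140,0,0,0,9],
  [140,0,0,0,12],
  [140,0,0,0,15],
  [140,0,0,0,18],
  [140,0,0,0,21],
  [140,0,0,0,24],
  [140,0,0,0,27],
  [140,0,0,0,30],
  [140,0,0,0,33],
  [140,0,0,0,36],
  [140,0,0,0,38],
  [140,0,0,0,38],
  [140,0,0,0,38],
  [140,0,0,0,38],
  [140,0,0,0,38],
])

```text
t: 5.98
ee_pos: [460.1, 288.6, 43.8]
tcp_rot: [[-0.484, 0.875, -0.0], [0.875, 0.484, 0.001], [0.001, 0.0, -1.0]]
wrist_force: [-6.8, -3.8, 15.6]
opening: 50.2
grasp_force: 61.8
```

Call:
jog_arm([
  [90,0,0,0,0],
  [0,0,0,0,0],
  [0,0,0,0,0],
  [0,0,0,0,0],
  [0,0,0,0,0],
  [0,0,0,-0.03,0],
  [0,0,0,-0.06,0],
  [0,0,0,-0.09,0],
  [0,0,0,-0.12,0],
  [0,0,0,-0.15,0],
  [0,0,0,-0.17,0],
  [0,0,0,-0.17,0],
  [0,0,0,-0.17,0],
])

```text
t: 7.07
ee_pos: [460.7, 288.9, 213.2]
tcp_rot: [[-0.484, 0.875, 0.002], [0.875, 0.484, 0.002], [0.001, 0.002, -1.0]]
wrist_force: [-0.7, 0.3, -0.7]
opening: 85.5
grasp_force: 0.0
```

Run:
```python
from h import *
s,P,f=snap("wrist"); c0=(458.8,289.7); print(get_state()["ee_pos"],get_state()["q"])
save("o2.png",np.hstack([cv2.resize(ortho(s,P,f,c0,z,h,280),(400,400)) for z,h in((85,35),(37,70))]))
```

```text
[460.0868238  288.57477417 211.93674118] [-0.96004367  0.14632204  0.35115889  1.69395103 -0.05208397  1.31051756
 -0.09365619]
```

View pics/o2.png

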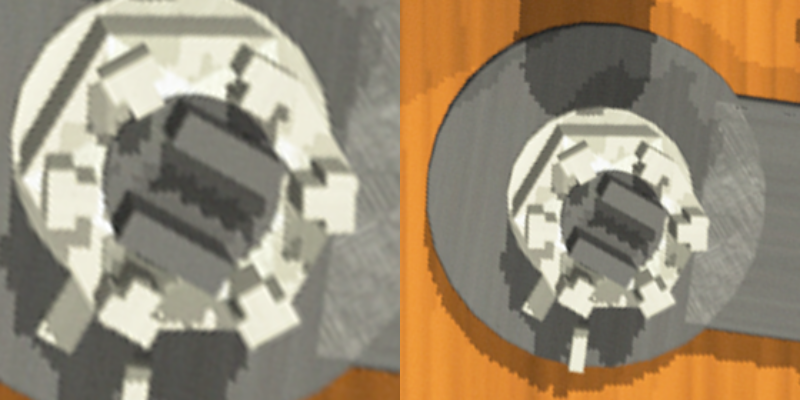

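```bash
cat >> h.py <<'E'
def measure(P,c=(458.8,289.7)):
    Q=P.reshape(-1,3); Q=Q[np.hypot(Q[:,0]-c[0],Q[:,1]-c[1])<40]
    T=Q[(Q[:,2]>81)&(Q[:,2]<88)]; 
    r=np.hypot(*(T[:,:2]-c).T); T=T[r>18.5]; c2=np.array([(T[:,i].min()+T[:,i].max())/2 for i in(0,1)])
    a=np.arctan2(T[:,1]-c[1],T[:,0]-c[0]); ph=np.degrees(np.angle(np.exp(6j*a).mean()))/6
    G=Q[(np.hypot(*(Q[:,:2]-c).T)<16)&(Q[:,2]>65)]; hi=G[:,2]>82; lo=G[:,2]<77
    best=max((( (hi&(abs(n)>6.5)).sum()/hi.sum()+(lo&(abs(n)<6.5)).sum()/lo.sum()),t,o) for t in np.arange(-60,10,.5) for o in np.arange(-3,3.1,.5)
      for n in[-(G[:,0]-c[0])*np.sin(np.radians(t))+(G[:,1]-c[1])*np.cos(np.radians(t))-o])
    # ridge edge direction: min-area rect / PCA per ridge
    n=-(G[:,0]-c[0])*np.sin(np.radians(best[1]))+(G[:,1]-c[1])*np.cos(np.radians(best[1]))
    rr=[cv2.minAreaRect(G[hi&(sg*n>0)][:,:2].astype(np.float32))[2] for sg in(1,-1)]
    print("teeth",len(T),"phase",round(ph,2),"slots",round(ph+30,2),round(ph-30,2),"bbox c",c2,"groove",best,hi.sum(),lo.sum(),"rect",rr)
E
python3 - <<'E'
from h import *
measure(np.load("w1.npz")["P"])
s,P,f=snap("wrist"); measure(P); measure(P,(459.3,289.4)); np.savez("w2",P=P,im=s["pixels"])
E
```

```text
teeth 937 phase -22.67 slots 7.33 -52.67 bbox c [459.00181554 289.50313586] groove (np.float64(1.3189885685300333), np.float64(-25.0), np.float64(0.0)) 4041 884 rect [82.67146301269531, 42.4248161315918]
teeth 920 phase -0.75 slots 29.25 -30.75 bbox c [459.13916925 289.46305376] groove (np.float64(1.4423695607006972), np.float64(9.5), np.float64(-3.0)) 4359 848 rect [8.837103843688965, 60.69648361206055]
teeth 911 phase -0.73 slots 29.27 -30.73 bbox c [459.13916925 289.46305376] groove (np.float64(1.4686939820742637), np.float64(8.5), np.float64(-3.0)) 4260 825 rect [9.235855102539062, 62.36496353149414]
```

```bash
sed -i 's/(Q\[:,2\]>65)\]/(Q[:,2]>65)\&(Q[:,2]<95)]/' h.py
python3 - <<'E'
from h import *
c=(459,289.5)
for n in("w1","w2"):
    P=np.load(n+".npz")["P"]; measure(P,c)
    Q=P.reshape(-1,3);G=Q[(np.hypot(*(Q[:,:2]-c).T)<15.5)&(Q[:,2]>65)&(Q[:,2]<95)]
    print(np.histogram(G[:,2],bins=range(66,96,2)))
    L=[np.arctan2(*(b-a)[::-1]) for a,b in[]]
E
```

```text
teeth 928 phase -22.67 slots 7.33 -52.67 bbox c [459.00181554 289.50313586] groove (np.float64(1.753859935181271), np.float64(-29.0), np.float64(0.0)) 571 870 rect [60.960609436035156, 61.48201370239258]
(array([  0,   0, 263, 518,  25,  18,  16,  14,  23,  22, 193, 324,   2,
         0]), array([66, 68, 70, 72, 74, 76, 78, 80, 82, 84, 86, 88, 90, 92, 94]))
teeth 913 phase -0.72 slots 29.28 -30.72 bbox c [459.13916925 289.46305376] groove (np.float64(1.7412448734006238), np.float64(-30.0), np.float64(0.0)) 588 831 rect [60.50713348388672, 60.83982467651367]
(array([  0,   1, 267, 465,  32,  25,  23,  24,  25,  25, 204, 321,   1,
         0]), array([66, 68, 70, 72, 74, 76, 78, 80, 82, 84, 86, 88, 90, 92, 94]))
```

Run:
```python
from h import *
for n in("scene","side"):
    Q=np.load(n+".npz")["P"].reshape(-1,3); c=(436,-20)
    Q=Q[(np.hypot(*(Q[:,:2]-c).T)<70)&(Q[:,2]>30)&(Q[:,2]<62)]; print(len(Q),Q.min(0),Q.max(0),np.median(Q,0),cv2.minAreaRect(Q[:,:2].astype(np.float32)))
go(437,-22,210)
```

```text
143 [422.98995387 -31.20901271  30.38390811] [456.55049516  -2.19306054  61.00843712] [439.99014442 -18.56687925  48.20771412] ((437.9156494140625, -17.91226577758789), (36.34760284423828, 13.693260192871094), 35.74556350708008)
91 [418.76212303 -34.03334019  30.45402154] [453.08860912  -2.96216505  61.3900626 ] [433.27335146 -23.16728693  50.24674998] ((435.4786376953125, -18.74564552307129), (40.57313919067383, 11.750981330871582), 36.7612190246582)
d(m) [-0.2605 -0.1702  0.0016] turn 0 ylineyaw 28.95 q7 -0.09 t 7.17
```

Call:
jog_arm([
  [0,-0.02,-0.013,0,6],
  [0,-0.04,-0.026,0,12],
  [0,-0.06,-0.039,0,18],
  [0,-0.08,-0.052,0,24],
  [0,-0.1,-0.065,0,30],
  [0,-0.12,-0.078,0,36],
  [0,-0.14,-0.091,0,42],
  [0,-0.16,-0.104,0,48],
  [0,-0.18,-0.117,0,54],
  [0,-0.2,-0.13,0,60],
  [0,-0.22,-0.143,0,66],
  [0,-0.24,-0.156,0,72],
  [0,-0.257,-0.169,0,78],
  [0,-0.257,-0.169,0,83],
  [0,-0.257,-0.169,0,83],
  [0,-0.257,-0.169,0,83],
  [0,-0.257,-0.169,0,83],
])

```text
t: 8.58
ee_pos: [436.4, -17.4, 211.7]
tcp_rot: [[0.807, 0.59, -0.001], [0.59, -0.807, -0.0], [-0.001, -0.0, -1.0]]
wrist_force: [-0.1, -0.4, -0.2]
opening: 85.4
grasp_force: 0.0
```

Run:
```python
from h import *
s,P,f=snap("wrist"); c=(436.7,-18.5); Q=P.reshape(-1,3); print(get_state()["q"])
Q=Q[np.hypot(*(Q[:,:2]-c).T)<70]
for a,b in((53,63),(19.5,26)):
    K=Q[(Q[:,2]>a)&(Q[:,2]<b)]; print(len(K),np.median(K[:,2]),cv2.minAreaRect(K[:,:2].astype(np.float32)))
save("k1.png",np.hstack([ortho(s,P,f,c,58,70,400),ortho(s,P,f,c,22,70,400)]))
go(*c,30,-54)
```

```text
[-0.68335511 -0.14298689  0.5736254   1.9466246   0.08028847  1.31697925
 -1.07425222]
555 58.22629627302007 ((436.76385498046875, -16.441741943359375), (35.96678924560547, 8.697701454162598), 36.22080993652344)
778 22.092300774476826 ((436.3395690917969, -16.685333251953125), (99.69143676757812, 42.259952545166016), 35.77693557739258)
d(m) [-0.0003  0.001   0.1818] turn 0.17 ylineyaw -53.83 q7 -1.07 t 8.63
```

View pics/k1.png

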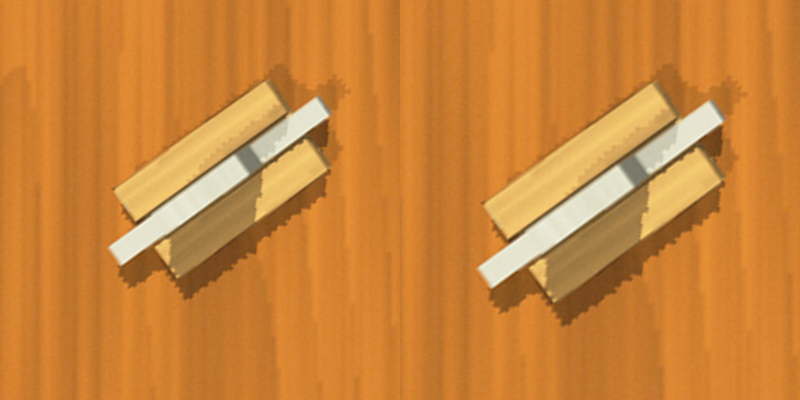

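The picture shows the key in its rest, with the grip tab centred at about (215,190) in the left crop. It agrees with the depth fit: (436.6,-16.5), yaw 36.1°.

Call:
jog_arm([
  [0,0.001,-0.0007,0.03,0],
  [60,0.001,-0.0007,0.06,0],
  [60,0.001,-0.0007,0.09,0],
  [60,0.001,-0.0007,0.115,0],
  [60,0.001,-0.0007,0.14,0],
  [60,0.001,-0.0007,0.16,0],
  [60,0.001,-0.0007,0.175,0],
  [60,0.001,-0.0007,0.18,0],
  [60,0.001,-0.0007,0.18,0],
  [60,0.001,-0.0007,0.18,0],
  [255,0.001,-0.0007,0.18,0],
  [255,0.001,-0.0007,0.18,0],
  [255,0.001,-0.0007,0.18,0],
  [255,0.001,-0.0007,0.18,0],
  [255,0.001,-0.0007,0.18,0],
  [255,0.001,-0.0007,0.18,0],
  [255,0.001,-0.0007,0.18,0],
  [255,0.001,-0.0007,0.18,0],
])

```text
t: 10.13
ee_pos: [437.5, -16.9, 32.8]
tcp_rot: [[0.81, 0.587, 0.001], [0.587, -0.81, 0.0], [0.001, 0.0, -1.0]]
wrist_force: [-1.6, 0.0, 6.4]
opening: 5.8
grasp_force: 58.9
```

Run:
```python
from h import *
go(459,289.5,200,-119); s=get_state(); print(s["ee_pos"],s["opening"],s["grasp_force"])
```

```text
d(m) [ 0.1974 -0.2355 -0.167 ] turn 64.94 ylineyaw -54.06 q7 -0.92 t 10.13
[437.47542171 -16.93228701  32.81007552] 5.750312389169648 58.87520795222372
```

Call:
jog_arm([
  [255,0,0,-0.01,0],
  [255,0,0,-0.03,0],
  [255,0,0,-0.055,0],
  [255,0,0,-0.08,0],
  [255,0,0,-0.105,0],
  [255,0.012,-0.014,-0.13,-7],
  [255,0.024,-0.028,-0.15,-14],
  [255,0.037,-0.044,-0.167,-21],
  [255,0.05,-0.06,-0.167,-28],
  [255,0.063,-0.076,-0.167,-35],
  [255,0.077,-0.092,-0.167,-42],
  [255,0.09,-0.108,-0.167,-49],
  [255,0.104,-0.124,-0.167,-56],
  [255,0.117,-0.14,-0.167,-63],
  [255,0.13,-0.156,-0.167,-70],
  [255,0.144,-0.172,-0.167,-77],
  [255,0.158,-0.188,-0.167,-84],
  [255,0.17,-0.204,-0.167,-91],
  [255,0.185,-0.22,-0.167,-98],
  [255,0.197,-0.235,-0.167,-105],
])

```text
t: 11.8
ee_pos: [458.5, 290.0, 199.9]
tcp_rot: [[-0.78, 0.625, 0.0], [0.625, 0.78, -0.0], [-0.0, 0.0, -1.0]]
wrist_force: [1.4, -1.5, -0.7]
opening: 6.1
grasp_force: 58.8
```

Call:
jog_arm([
  [255,0,0,0,-5],
  [255,0,0,0,-10],
  [255,0,0,0,-10],
  [255,0,0,0,-10],
  [255,0,0,0,-10],
])

```text
t: 12.22
ee_pos: [458.7, 288.6, 199.7]
tcp_rot: [[-0.872, 0.489, 0.0], [0.489, 0.872, 0.0], [-0.0, 0.0, -1.0]]
wrist_force: [-0.1, -0.4, -1.4]
opening: 5.8
grasp_force: 58.8
```

Run:
```python
from h import *
s,P,f=snap("wrist"); st=get_state(); T=st["ee_pos"]; print(T,st["opening"],st["q"])
Q=P.reshape(-1,3); Q=Q[np.hypot(*(Q[:,:2]-T[:2]).T)<65]
K=Q[(Q[:,2]>T[2]-25)&(Q[:,2]<T[2]+5)]; print(len(K)); print(np.histogram(K[:,2]-T[2],bins=12))
L=Q[np.abs(Q[:,2]-T[2]+10.8)<3]; print(len(L),cv2.minAreaRect(L[:,:2].astype(np.float32)) if len(L)>5 else"")
measure(P,(459,289.5)); save("p1.png",s["pixels"],None,1.25)
go(459,289.5,98.8,61)
```

```text
[458.69062448 288.6268803  199.60007252] 5.558836308601853 [-0.96836217  0.15150128  0.35869196  1.71510067 -0.05526776  1.28465704
  0.46289812]
2090
(array([  17,   18,   19,   22,   23, 1487,  277,   42,   40,   44,   47,
         54]), array([-24.95089822, -22.45943812, -19.96797801, -17.47651791,
       -14.98505781, -12.49359771, -10.0021376 ,  -7.5106775 ,
        -5.0192174 ,  -2.5277573 ,  -0.03629719,   2.45516291,
         4.94662301]))
1781 ((458.77398681640625, 287.9225158691406), (8.893945693969727, 100.9876708984375), 61.045494079589844)
teeth 920 phase -0.72 slots 29.28 -30.72 bbox c [459.20153192 289.62872689] groove (np.float64(1.215311004784689), np.float64(-28.5), np.float64(0.0)) 486 209 rect [61.216365814208984, 60.268062591552734]
d(m) [0.0002 0.0009 0.1008] turn -0.22 ylineyaw 60.78 q7 0.46 t 12.27
```

View pics/p1.png

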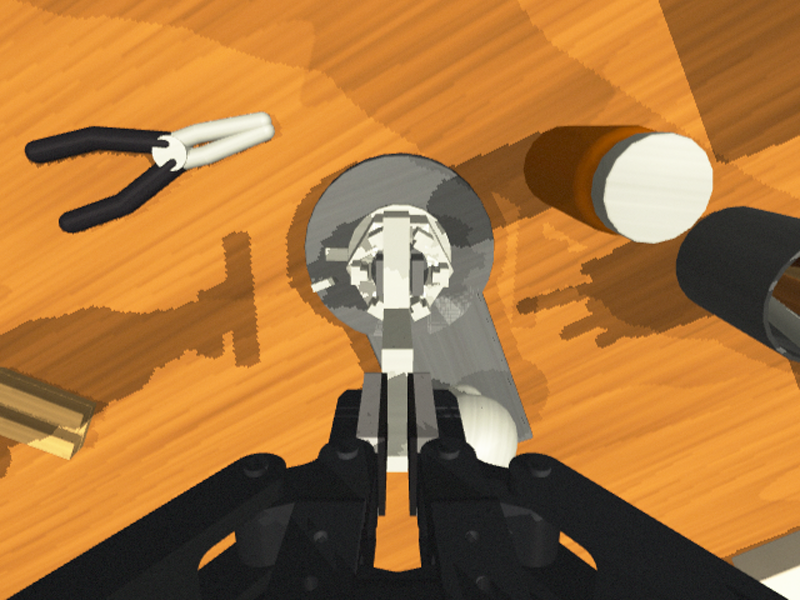

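The key is level in the grip, with its bar at px (397,240–470) along the groove line, 1.6 mm short of the axis in y. I'll correct that and lower it.

Call:
jog_arm([
  [255,0.0005,0.0015,0.02,0],
  [255,0.0005,0.0015,0.045,0],
  [255,0.0005,0.0015,0.065,0],
  [255,0.0005,0.0015,0.078,0],
  [255,0.0005,0.0015,0.084,0],
  [255,0.0005,0.0015,0.084,0],
  [255,0.0005,0.0015,0.087,0],
  [255,0.0005,0.0015,0.09,0],
  [255,0.0005,0.0015,0.092,0],
  [255,0.0005,0.0015,0.092,0],
])

```text
t: 13.1
ee_pos: [459.0, 290.6, 107.5]
tcp_rot: [[-0.874, 0.486, 0.0], [0.486, 0.874, 0.0], [-0.0, 0.0, -1.0]]
wrist_force: [0.1, 0.6, -1.8]
opening: 5.8
grasp_force: 58.8
```

Call:
jog_arm([
  [255,0,0,0.002,0],
  [255,0,0,0.004,0],
  [255,0,0,0.006,0],
  [255,0,0,0.008,0],
  [255,0,0,0.0085,0],
  [255,0,0,0.0085,0],
  [255,0,0,0.0085,0],
])

```text
t: 13.68
ee_pos: [459.0, 290.6, 98.9]
tcp_rot: [[-0.874, 0.486, 0.0], [0.486, 0.874, 0.0], [-0.0, 0.0, -1.0]]
wrist_force: [-0.2, -0.6, 1.1]
opening: 6.0
grasp_force: 59.1
```

Call:
jog_arm([
  [255,0,0,0.0007,0],
  [255,0,0,0.0007,0],
  [255,0,0,0.0007,0],
  [220,0,0,0.0007,0],
  [190,0,0,0.0007,0],
  [150,0,0,0.0007,0],
  [110,0,0,0.0007,0],
  [110,0,0,0.0007,0],
  [110,0,0,-0.01,0],
  [110,0,0,-0.03,0],
  [110,0,0,-0.06,0],
  [110,0,0,-0.09,0],
  [0,0,0,-0.11,0],
  [0,0,0,-0.11,0],
  [0,0,0,-0.11,0],
  [0,0,0,-0.11,0],
])

```text
t: 15.02
ee_pos: [458.7, 290.3, 208.6]
tcp_rot: [[-0.874, 0.486, -0.0], [0.486, 0.874, -0.0], [0.0, -0.0, -1.0]]
wrist_force: [-0.2, 0.4, -0.7]
opening: 85.1
grasp_force: 0.0
```

Run:
```python
from h import *
s,P,f=snap("wrist"); c=(459.1,289.5); print(get_state()["ee_pos"])
Q=P.reshape(-1,3); Q=Q[np.hypot(*(Q[:,:2]-c).T)<60]
T=Q[(Q[:,2]>118)&(Q[:,2]<130)]; print("tab",len(T),np.median(T[:,2]),cv2.minAreaRect(T[:,:2].astype(np.float32)))
r=np.hypot(*(Q[:,:2]-c).T); B=Q[(r>30)&(r<55)&(Q[:,2]>60)&(Q[:,2]<110)]; print("bar ends",len(B),np.median(B[:,2]),cv2.minAreaRect(B[:,:2].astype(np.float32)))
n=(B[:,:2]-c)@[np.cos(np.radians(-29)),np.sin(np.radians(-29))]
for m in(n>0,n<0): print(np.median(B[m],0))
save("f1.png",ortho(s,P,f,c,88,60,480))
```

```text
[458.46780003 290.19252553 208.06661325]
tab 849 124.23166800520787 ((459.039306640625, 290.0347595214844), (8.775965690612793, 36.858360290527344), 60.736515045166016)
bar ends 723 88.16725360674297 ((458.5880432128906, 289.592529296875), (54.15653991699219, 91.81583404541016), 88.19654083251953)
[494.67035746 269.98928129  88.27818653]
[424.0660184  309.81684546  88.08095804]
```

View pics/f1.png

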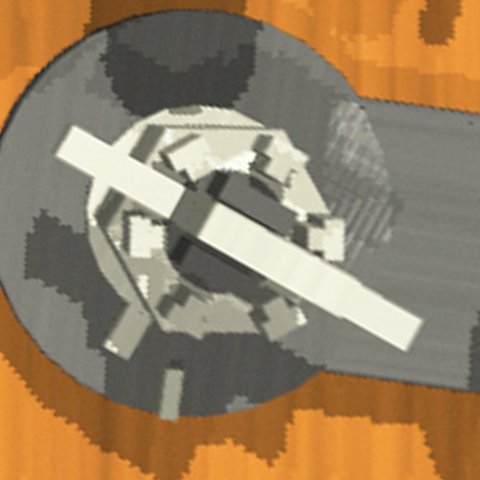

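The key is home in the groove: bar top at 88.2 mm (expected 88), tab top at 124.2 mm (expected 124), level, and about 0.5 mm off centre. The gripper is clear.

```bash
python3 -c "
from h import *
print(finish_job())"
```

```text
the job is handed in; nothing more can be done
None
```

The domed stake's nut is tight and lined up with the groove to about 1.6° (limit 5.7°); the key lies fully home, about 0.5 mm off centre and released; the job is handed in, and no verdict was shown.

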